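# Click the filter wheel round to the pointer

## Task

Turn the photometer's filter wheel clockwise (seen from above) by flicking the fins on its edge with a fingertip, one click at a time and letting it come to rest in each click, until the tall fin rests at the pointer on the head; do not run past it. Only push the wheel: do not lift or shift the photometer, leave the things around it alone, and end clear of everything.

Things in the scene. Friction and masses are not known exactly. Their poses are not given: they have to be found in the camera images.
- photometer: white benchtop photometer, loose on the table, 1.8 kg, 180 deep x 160 wide, flat deck 52 above the table. Origin on the table below the axis of its filter wheel; x axis from the wheel towards the 105 tall head at the back (head from x = 71 to 105), z up. Housing spans x = -75 to 105, y = -80 to 80.
- pointer (a point): tip of the dark pointer that juts from the top of the head towards the wheel: on the photometer's x axis, 57 from the wheel's axis, 107 above the table. Nothing else stands over the wheel.
- hub (a point): top of the hub (13 radius), on the wheel's upright axis, 76 above the table. The wheel is a grey disc, 116 diameter, top face 66 above the table, with six upright fins on its edge, one every 60 degrees: radial plates 7 thick, from 42 to 62 off the axis, tops 88 above the table (one is taller).
- tall_fin (a point): point in the one tall fin (top 98 above the table), 52 from the wheel's axis, 87 above the table. A low rib (top 72 above the table) runs on the disc from the hub to this fin only.
- filter_wheel (a joint): wheel angle, rad: 0 with the tall fin at the pointer, grows clockwise seen from above (robot-side edge moves left). Starts 3 or 4 clicks below 0; a stop bars the way round backwards. A sprung detent holds it every 60 degrees, a fin then pointing straight away from the head. About 2 N sideways on a fin turns it; past half-way it snaps to the next click and stops.
- bottle_amber: amber glass bottle with black screw cap, 47 dia x 92 tall, loose on the table; bystander, not to be moved. Origin at the centre of its underside.
- jar_a: small clear sample jar with screw lid, 42 dia x 56 tall, loose on the table; bystander, not to be moved. Origin at the centre of its underside.
- dropper_bottle: small amber dropper bottle with rubber teat, 31 dia x 96 tall, loose on the table; bystander, not to be moved. Origin at the centre of its underside.
- petri_dish_a: petri dish lying flat, 90 dia x 15 tall, loose on the table; bystander, not to be moved. Origin at the centre of its underside.
- cal_weight: brass calibration weight with a knob, 22 dia x 38 tall, loose on the table; bystander, not to be moved. Origin at the centre of its underside.
- autoclave_tape: roll of beige tape lying flat, 69 dia x 19 tall, loose on the table; bystander, not to be moved. Origin at the centre of its underside.
Mind the look-alikes: they are no part of the job. There is more than one size of the photometer; the one meant has the size given above.

How it is judged (in metres and radians):
On the way, in this order (a step that is already met when the one before it is completed fails the run):
1. the wheel rests two clicks before the pointer (value of joint filter_wheel between -2.2444 and -1.9444 rad and velocity of joint filter_wheel between -0.1 and 0.1 rad/s), for 0.15 s.
2. the wheel rests one click before the pointer (value of joint filter_wheel between -1.1972 and -0.897198 rad and velocity of joint filter_wheel between -0.1 and 0.1 rad/s), for 0.15 s.
At the end, for the whole second after the job is handed in: the wheel rests in the click with the tall fin at the pointer (joint within 0.12 rad of 0); the photometer stands flat within 20 mm of where it was, and the six bystanders within 20 mm of where they were (value of joint filter_wheel between -0.12 and 0.12 rad and velocity of joint filter_wheel between -0.1 and 0.1 rad/s and distance of each of bottle_amber, jar_a, dropper_bottle, petri_dish_a, cal_weight, autoclave_tape, photometer from where it was at the start of the episode below 0.02 m and linear speed of photometer below 0.01 m/s and angle between photometer's own z axis and vertical below 0.05 rad); the robot touches nothing.
It fails at once if the wheel is run past the pointer (more than 0.5 rad) (value of joint filter_wheel above 0.5 rad).
It fails at once if the photometer is shifted more than 20 mm, lifted more than 8 mm or tipped (distance of photometer from where it was at the start of the episode above 0.02 m or height (world z) of photometer above 0.008 m or angle between photometer's own z axis and vertical above 0.15 rad).
It fails at once if a bystander is moved more than 20 mm (distance of any of bottle_amber, jar_a, dropper_bottle, petri_dish_a, cal_weight, autoclave_tape from where it was at the start of the episode above 0.02 m).
It also fails if it takes over 64 s, if anything falls off the work surface, if the arm or the gripper's body presses on something with over 40 N, if the wrist force passes 120 N, or if a joint passes its speed limit or range.

## Robot

A 6-joint arm with a two-finger parallel gripper is mounted at the origin on a cart in front of the work surface, level with it; the furniture and walls round the work are solid. World frame = base frame: x ahead of the robot, y to its left, z up, the work surface at z = 0. Lengths are in mm, angles in rad, forces in N, time in s.
With the tool pointing down it reaches from about 300 to 775 mm from the base axis. Payload 14.6 kg.
Tool frame: the origin (TCP) lies between the finger pads; the fingertips stand 25 mm ahead of it and the grasp point (between the pads) lies 6 mm ahead of it; z points along the fingers, y is the line along which they close (so a half turn about z gives the same grasp; the last joint's range is limited). The gripper opens to 94 mm and grips with 3 to 60 N. Pads are 16 mm wide; open, the fingers measure 119 mm over their backs; the gripper's body (75 mm by 177 mm) begins 78 mm behind the grasp point.
Start: joints at [1.204, 0.3, 1.521, -0, 1.321, -0.067], TCP at [162.428, 525.458, 230.446] pointing down, gripper open.
Joint ranges: [-3.03, 3.03], [-0.79, 2.21], [0.23, 2.52], [-1.04, 4.18], [0, 3.07], [-2.55, 2.55]. Speed limits (rad/s): [2.22, 2.22, 2.57, 3.14, 3.14, 3.14].

## Interface

Orientations are given as [roll, pitch, yaw] about the fixed x, y, z axes, in that order (R = Rz(yaw) Ry(pitch) Rx(roll)).
In Python, from cell import manip gives the robot as it stands. The module is installed in compiled form; this text tells all that it offers.
- The arm moves only by the tool step_arm, never from a script. Its argument "series" is one flat list of numbers, 5 for each row, row after row: the shift along the world's x, y, z in mm, then the turn about the world's z in rad, then the closure, from 0 (fully open) to 1 (shut). In form: [dx, dy, dz, spin, jaw, dx, dy, dz, spin, jaw, ...]. A call has 1 to 20 rows; each row shifts and turns the commanded pose from where the row before left it; what a row does not reach is not made up. A row lasts 1/8 s, in which the tool goes at most 62.5 mm and 10.7 degrees, less where a joint would pass 70% of its speed; a pose out of reach is approached as far as the arm can. A call is refused whole if a number of a shift passes 62.5 or a number of a turn 0.188, either way. A call with a gripper value outside its range is refused whole. The fingers move at their own pace and stop on an object; "squeeze" is the grip in N (left out, the last holds). Time passes only in rows, so rows that do not move let the fingers close. It gives the time, the measured TCP pose, the force, the opening and the grip force at its end, in the units of the state.
- manip.read_state(): the state, without advancing time (a new reading comes with each control period).
- manip.camera(name): name is "scene" or "top" or "wrist"; returns (picture, depth): 384x512x3 uint8, blue, green, red; 384x512 float32, mm along the optical axis (not along the pixel's ray), 0 where there is no reading.
- manip.camera_info(name): a dict with "fovy" (degrees; the focal length in pixels is half the picture's height over the tangent of half this angle, whatever the lens; pixels are square), "cx", "cy" (the principal point, pixels), "eye" and "orientation" of the camera in the world. Camera axes: x right, y down, z forward; pixel columns grow to the right and rows downward; lengths in mm; the calibration is good to about 2 mm. The wrist camera is an equidistant fisheye: a pixel r from the principal point sees the ray r / f radians off the axis. A picture is of the moment at which its call begins: read the wrist's pose just before it. camera_info takes no time and is no camera call; for the wrist camera it gives the pose at the moment of the call.
- manip.sign_off(): hands the job in; it is judged then, once.
The state is a dict: "clock": time; "joints": joint angles; "qd": joint speeds; "effort": joint torques, N m; "eef_pos": TCP position; "eef_rot": TCP orientation; "wrist_force": force on the tool from outside, world axes, zero at the start; "moment": the same for the moment, N m; "finger_gap": finger opening in mm; "finger_force": force on a finger pad.
Only numpy, scipy, OpenCV 4.12 (cv2) and the standard library are available. Lean on these libraries where they do the work, as an engineer would, in place of code of your own. Each camera call takes 0.05 s, during which the arm holds its last target. There are 200 camera calls.

## Working session

There is one attempt and no reset: what is moved stays moved. The work goes in short steps, Python scripts to look and compute and a tool call to move; the robot and the scene stay as the last step left them, time stands still between calls to the robot, and variables do not carry over. Pictures are saved under pics/ and viewed, at most 10 in all, crops included, and the job is handed in when it is done.

Besides the shell and the picture viewer there is one more tool, called after "Request:" as a command line: name --argument value ..., lists and objects as JSON in quotes. step_arm: Moves the arm, as the interface text tells. Its arguments: {"type":"object","properties":{"series":{"type":"array"},"squeeze":{"type":"number"}},"required":["series"]}

```bash
mkdir -p pics; cat > h.py <<'E'
import numpy as np, cv2
from cell import manip
from scipy.spatial.transform import Rotation as R
def snap(n,tag):
    info=manip.camera_info(n); im,d=manip.camera(n)
    cv2.imwrite(f'pics/{tag}.png',im); np.savez(f'{tag}.npz',im=im,d=d); return im,d,info
E
python3 - <<'E'
from h import *
a=snap('top','top0'); b=snap('scene','scene0')
print(a[2],b[2]); print(manip.read_state())
cv2.imwrite('pics/both.png',cv2.resize(np.hstack([a[0],b[0]]),None,fx=.78,fy=.78))
E
```

```text
{'fovy': 46.54780906285383, 'cx': 257.1882294646016, 'cy': 192.96605930141627, 'eye': array([ 413.17777139,   29.90167265, 1014.53845135]), 'orientation': array([-3.03886502, -0.03747991, -1.5894904 ])} {'fovy': 54.5001166732714, 'cx': 251.89254502718777, 'cy': 192.47316991922963, 'eye': array([  29.34729321, -513.38403587,  581.74323924]), 'orientation': array([-2.18377122, -0.01220559, -0.7217408 ])}
{'clock': 0.1, 'joints': array([ 1.20440121e+00,  3.00431874e-01,  1.52153086e+00, -1.97349350e-05,
        1.32070377e+00, -6.65891161e-02]), 'qd': array([-2.30000943e-05, -1.14700672e-03, -3.44721021e-04,  1.07576825e-03,
        1.48424658e-03, -1.10043152e-03]), 'effort': array([ 1.04725291e-04, -5.32633245e+01, -3.53283763e+01,  7.08608120e-02,
        2.35342188e-02, -3.71461965e-05]), 'eef_pos': array([162.3582177 , 525.26403115, 229.92907715]), 'eef_rot': array([-3.14051991e+00, -5.23803180e-05,  2.84179152e+00]), 'wrist_force': array([-0.79764837,  0.9392861 , -0.22748093]), 'moment': array([ 0.00312857,  0.00075962, -0.00616477]), 'finger_force': 0.0, 'finger_gap': 93.64065394098046}
```

View pics/top0.png

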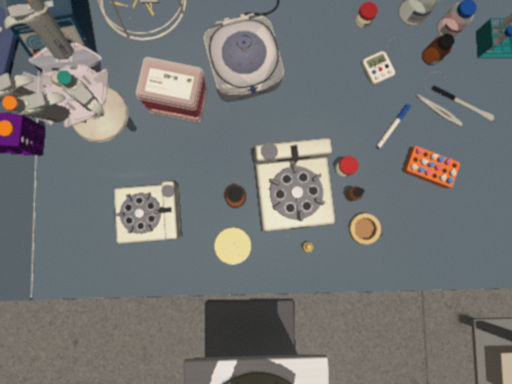

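View pics/scene0.png

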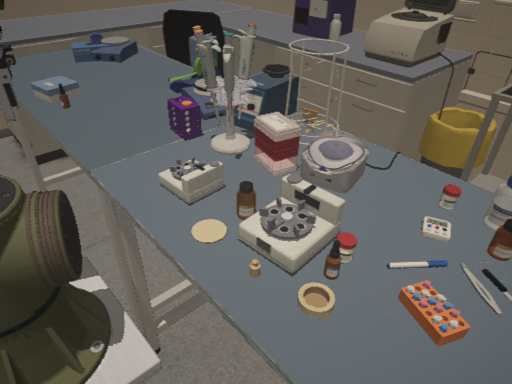

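The top view shows two photometers: a large one at about (297,190), next to the amber bottle (235,195), jar (347,165), dropper (355,192), tape (366,228), weight (308,247) and dish (233,246). The smaller look-alike is at (147,212). Next I'll check sizes and heights from depth.

```bash
cat >> h.py <<'E'
def cloud(tag,info):
    z=np.load(tag+'.npz'); d=z['d']; f=192/np.tan(np.radians(info['fovy']/2))
    v,u=np.mgrid[:384,:512]
    P=np.stack([(u-info['cx'])/f*d,(v-info['cy'])/f*d,d],-1)
    return P@R.from_euler('xyz',info['orientation']).as_matrix().T+info['eye'], z['im'], d
E
python3 - <<'E'
from h import *
for t,n,boxes in (('top0','top',[(250,135,340,235),(112,178,182,246)]),('scene0','scene',[(238,175,345,265)])):
    P,im,d=cloud(t,manip.camera_info(n))
    for (a,b,c,e) in boxes:
        S=P[b:e,a:c].reshape(-1,3); S=S[d[b:e,a:c].reshape(-1)>0]
        for lo,hi in((-8,8),(47,57),(62,69),(84,91),(93,101),(102,110)):
            m=S[(S[:,2]>lo)&(S[:,2]<hi)]
            if len(m)>3:
                r=cv2.minAreaRect(m[:,:2].astype(np.float32)); print(n,lo,len(m),np.round(m.mean(0)),np.round(r[0]),np.round(r[1]),round(r[2],1))
z=np.load('top0.npz')['im'][130:240,245:345]; y=np.load('scene0.npz')['im'][170:275,232:352]
cv2.imwrite('pics/crop.png',np.hstack([cv2.resize(z,(364,400),interpolation=2),cv2.resize(y,(436,400),interpolation=2)]))
P,im,d=cloud('top0',manip.camera_info('top'))
for n,(u,v) in dict(hub=(297,192),amber=(235,193),jar=(347,165),drop=(355,192),dish=(233,246),w=(308,247),tape=(366,218),ptr=(295,157)).items(): print(n,np.round(P[v,u]))
E
```

```text
top -8 2521 [531. -96.  -1.] [538. -98.] [209. 231.] 89.0
top 47 2377 [508. -89.  51.] [512. -97.] [186. 157.] 89.6
top 62 1850 [513. -92.  65.] [524. -77.] [152. 136.] 87.8
top 84 183 [534. -90.  87.] [523. -77.] [156. 143.] 86.5
top 93 200 [572. -83.  98.] [534. -90.] [166. 160.] 5.5
top 102 974 [598. -83. 105.] [593. -85.] [ 46. 157.] 4.2
top -8 1103 [486. 248.  -1.] [480. 241.] [159. 152.] 89.1
top 47 1136 [474. 242.  50.] [474. 226.] [116. 123.] 3.6
top 62 116 [473. 235.  65.] [467. 227.] [ 98. 127.] 3.0
top 84 23 [503. 179.  85.] [501. 180.] [54. 19.] 0.1
scene -8 2013 [569. -10.  -0.] [606. -34.] [366. 288.] 50.4
scene 47 1947 [ 504. -115.   51.] [563. -53.] [333. 249.] 37.2
scene 62 1286 [515. -94.  66.] [521. -87.] [148. 274.] 16.6
scene 84 384 [540. -83.  87.] [520. -85.] [146. 275.] 14.6
scene 93 242 [ 566. -101.   97.] [521. -85.] [146. 271.] 14.3
scene 102 558 [594. -87. 105.] [591. -83.] [ 47. 157.] 3.9
hub [510. -92.  77.]
amber [508.  40.  90.]
jar [ 570. -206.   54.]
drop [ 509. -218.   68.]
dish [398.  47.   5.]
w [ 393. -118.   36.]
tape [ 456. -258.    2.]
ptr [579. -85. 109.]
```

View pics/crop.png

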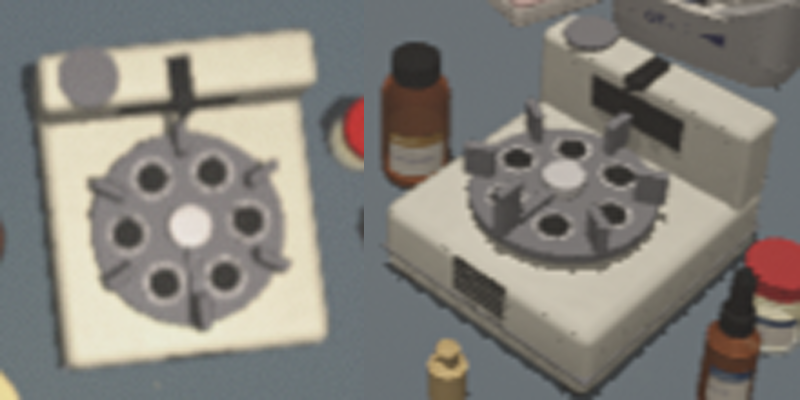

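```bash
python3 - <<'E'
from h import *
for n in('top','scene'):
    P,im,d=cloud(n+'0',manip.camera_info(n)); S=P[d>0]; c=im[d>0].astype(int)
    rr=np.hypot(S[:,0]-510,S[:,1]+92)
    m=(rr<20)&(S[:,2]>72)&(S[:,2]<80)&(c.min(1)>150)
    q=S[m]; print(n,'hub',m.sum(),q.mean(0).round(1),((q.max(0)+q.min(0))/2).round(1),np.ptp(q,axis=0).round())
    a=np.degrees(np.arctan2(S[:,1]+92,S[:,0]-510))
    for k in range(-180,180,60):
        m=(rr>38)&(rr<66)&(abs((a-k-4+180)%360-180)<22)&(S[:,2]>76)&(S[:,2]<103)
        q=S[m]; print(k,m.sum(),q.mean(0).round(),np.percentile(q[:,2],[50,95]).round(), round(np.degrees(np.arctan2((q[:,1]+92).mean(),(q[:,0]-510).mean())),1))
    m=(S[:,2]>102)&(S[:,2]<110)&(abs(S[:,0]-595)<35)&(abs(S[:,1]+85)<90); 
    r=cv2.minAreaRect(S[m][:,:2].astype(np.float32)); print(r)
E
```

```text
top hub 104 [511.5 -92.1  74.9] [511.4 -92.9  76. ] [24. 24.  8.]
-180 42 [459. -96.  93.] [95. 99.] -175.4
-120 35 [ 490. -138.   86.] [86. 88.] -113.3
-60 34 [ 542. -134.   85.] [86. 87.] -53.0
0 36 [563. -87.  85.] [85. 89.] 5.6
60 35 [533. -45.  85.] [85. 89.] 63.9
120 32 [482. -50.  86.] [86. 89.] 123.7
((592.6848754882812, -84.5676040649414), (45.516483306884766, 156.51983642578125), 4.233466625213623)
scene hub 63 [510.  -90.7  75.4] [510.  -90.5  75.4] [25. 22.  4.]
-180 77 [456. -97.  89.] [89. 97.] -174.9
-120 44 [ 486. -140.   83.] [84. 88.] -117.0
-60 56 [ 538. -134.   83.] [84. 87.] -56.4
0 39 [560. -87.  83.] [84. 87.] 5.9
60 32 [529. -44.  83.] [85. 87.] 68.2
120 51 [478. -49.  83.] [84. 88.] 126.8
((591.01220703125, -82.72740173339844), (46.662086486816406, 157.41445922851562), 3.92128849029541)
```

Request:
step_arm --series '[20, -45, 0, -0.15, 1, 20, -45, 0, -0.15, 1, 20, -45, 0, -0.15, 1, 20, -45, 0, -0.15, 1, 20, -45, 0, -0.15, 1, 20, -45, 0, -0.15, 1, 20, -45, 0, -0.15, 1, 20, -45, 0, -0.14, 1, 20, -45, 0, 0, 1, 20, -45, 0, 0, 1, 20, -45, 0, 0, 1, 20, -45, 0, 0, 1, 18, -45, 0, 0, 1, 15, -40, 0, 0, 1, 0, 0, 0, 0, 1, 0, 0, 0, 0, 1]'

```text
clock: 2.1
eef_pos: [435.1, -99.1, 230.2]
eef_rot: [-3.141, -0.0, 1.652]
wrist_force: [0.3, -0.1, -0.6]
finger_gap: 0.4
finger_force: 0.0
```

Request:
step_arm --series '[10, -8, -25, 0, 1, 10, -9, -35, 0, 1, 0, 0, -35, 0, 1, 0, 0, -20, 0, 1, 0, 0, -15, 0, 1, 0, 0, 0, 0, 1, 0, 0, 0, 0, 1]'

```text
clock: 2.98
eef_pos: [455.8, -116.4, 101.3]
eef_rot: [3.14, 0.001, 1.652]
wrist_force: [-0.3, -0.0, -0.6]
finger_gap: 0.4
finger_force: 0.0
```

```bash
python3 - <<'E'
from h import *
s=manip.read_state(); print(s['eef_pos'],s['wrist_force'])
a=snap('top','t1')[0][130:240,245:345]; b=snap('scene','s1')[0][170:275,232:352]
cv2.imwrite('pics/c1.png',np.hstack([cv2.resize(a,(364,400),interpolation=2),cv2.resize(b,(436,400),interpolation=2)]))
E
```

```text
[ 455.82569408 -116.40438654  101.29147911] [-0.26514941 -0.00810066 -0.5992267 ]
```

View pics/c1.png

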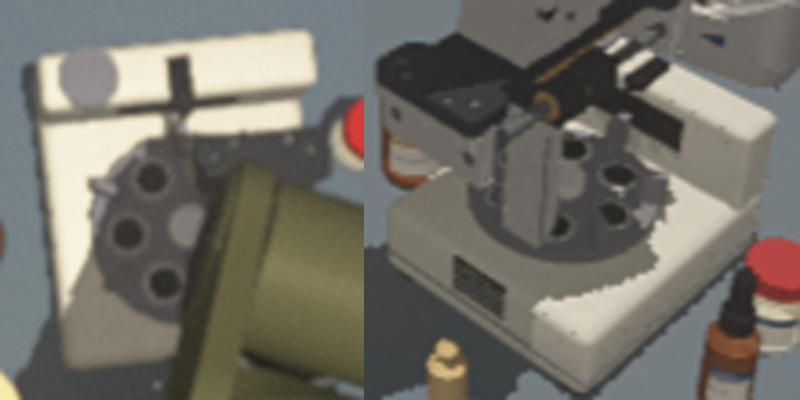

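The finger is down behind the tall fin on the robot side and touches nothing. First flick: about 40 mm to the left.

Request:
step_arm --series '[-0.3, 4, 0, 0, 1, -0.3, 4, 0, 0, 1, -0.3, 4, 0, 0, 1, -0.3, 4, 0, 0, 1, -0.3, 4, 0, 0, 1, -0.3, 4, 0, 0, 1, -0.3, 4, 0, 0, 1, -0.3, 4, 0, 0, 1, -0.3, 4, 0, 0, 1, -0.3, 4, 0, 0, 1, 0, 0, 0, 0, 1, 0, 0, 0, 0, 1, 0, 0, 0, 0, 1, 0, 0, 0, 0, 1]'

```text
clock: 4.82
eef_pos: [452.4, -76.6, 100.4]
eef_rot: [-3.142, -0.0, 1.652]
wrist_force: [0.9, -0.0, -0.7]
finger_gap: 0.5
finger_force: 0.0
```

```bash
python3 - <<'E'
from h import *
s=manip.read_state(); print(s['eef_pos'],s['wrist_force'])
a=snap('top','t2')[0][130:240,245:345]; b=snap('scene','s2')[0][170:275,232:352]
cv2.imwrite('pics/c2.png',np.hstack([cv2.resize(a,(364,400),interpolation=2),cv2.resize(b,(436,400),interpolation=2)]))
E
```

```text
[452.41751791 -76.63199079 100.44617983] [ 0.94326052 -0.03995682 -0.65316641]
```

View pics/c2.png

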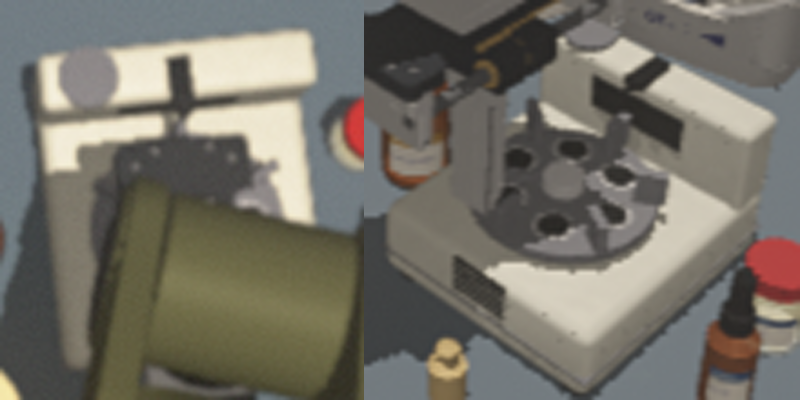

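Request:
step_arm --series '[-10, -1, 0, 0, 1, -15, -1, 0, 0, 1, -10, -1, 0, 0, 1, 0, -15, 0, 0, 1, 2, -25, 0, 0, 1, 0, 0, 0, 0, 1, 0, 0, 0, 0, 1]'

```text
clock: 5.8
eef_pos: [419.4, -119.6, 100.3]
eef_rot: [-3.141, -0.0, 1.651]
wrist_force: [-0.3, 0.8, -0.2]
finger_gap: 0.6
finger_force: 0.0
```

```bash
cat >> h.py <<'E'
def fins(tag,cx=510.5,cy=-91.5):
    P,im,d=cloud(tag,manip.camera_info('scene')); S=P[d>0]
    rr=np.hypot(S[:,0]-cx,S[:,1]-cy); a=np.degrees(np.arctan2(S[:,1]-cy,S[:,0]-cx))
    for k in range(-180,180,60):
        m=(rr>40)&(rr<65)&(abs((a-k-4+180)%360-180)<22)&(S[:,2]>76)&(S[:,2]<103)
        q=S[m]
        if len(q)>3: print(k,m.sum(),q.mean(0).round(),np.percentile(q[:,2],[50,95]).round())
E
python3 - <<'E'
from h import *
s=manip.read_state(); print(s['clock'],s['eef_pos'],s['wrist_force'])
a=snap('top','t3')[0][130:240,245:345]; b=snap('scene','s3')[0][170:275,232:352]; fins('s3')
cv2.imwrite('pics/c3.png',np.hstack([cv2.resize(a,(364,400),interpolation=2),cv2.resize(b,(436,400),interpolation=2)]))
E
```

```text
5.8 [ 419.40492449 -119.58450211  100.34736335] [-0.30920999  0.82130266 -0.23451778]
-180 7 [464. -98.  82.] [81. 86.]
-120 41 [ 486. -139.   84.] [85. 87.]
-60 55 [ 538. -134.   83.] [84. 89.]
0 39 [559. -87.  83.] [85. 88.]
```

View pics/c3.png

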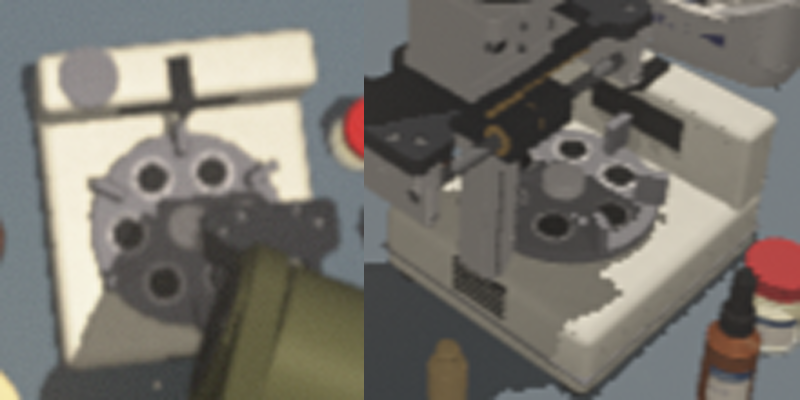

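```bash
cat >> h.py <<'E'
def tf(tag):
    P,im,d=cloud(tag,manip.camera_info('top')); S=P[d>0]; c=np.array([511.5,-91.5])
    for k in (-175.8,-115.8,-55.8,4.2,64.2,124.2):
        p=c+52*np.array([np.cos(np.radians(k)),np.sin(np.radians(k))])
        q=S[np.hypot(*(S[:,:2]-p).T)<12]; q=q[q[:,2]<104]
        if len(q): q2=q[q[:,2]>78]; print(k,len(q2),np.percentile(q[:,2],[50,90,98]).round(), q2.mean(0).round() if len(q2) else '')
E
python3 -c "
from h import *
tf('t0' if 0 else 'top0'); print(); tf('t3')"
```

```text
-175.8 42 [68. 97. 99.] [459. -96.  93.]
-115.8 35 [67. 87. 88.] [ 490. -138.   86.]
-55.8 34 [67. 86. 87.] [ 542. -134.   85.]
4.2 35 [67. 87. 90.] [563. -87.  86.]
64.2 34 [67. 87. 89.] [533. -45.  85.]
124.2 32 [65. 87. 89.] [482. -50.  86.]

-175.8 30 [66. 87. 89.] [461. -96.  85.]
-55.8 32 [66. 87. 88.] [ 541. -134.   86.]
4.2 34 [67. 87. 88.] [563. -87.  86.]
64.2 35 [66. 87. 88.] [533. -45.  85.]
124.2 34 [66. 97. 99.] [481. -49.  95.]
```

One click is done: the tall fin (top about 98) is now at 124° and the robot-side fin is low. Repeating the flick.

Request:
step_arm --series '[15, 1, 0, 0, 1, 15, 1, 0, 0, 1, 6, 1, 0, 0, 1, 0, 0, 0, 0, 1, -0.3, 4, 0, 0, 1, -0.3, 4, 0, 0, 1, -0.3, 4, 0, 0, 1, -0.3, 4, 0, 0, 1, -0.3, 4, 0, 0, 1, -0.3, 4, 0, 0, 1, -0.3, 4, 0, 0, 1, -0.3, 4, 0, 0, 1, -0.3, 4, 0, 0, 1, -0.3, 4, 0, 0, 1, 0, 0, 0, 0, 1, 0, 0, 0, 0, 1, 0, 0, 0, 0, 1, 0, 0, 0, 0, 1]'

```text
clock: 8.15
eef_pos: [452.4, -76.6, 100.4]
eef_rot: [-3.142, -0.0, 1.652]
wrist_force: [0.1, -0.9, 0.6]
finger_gap: 0.2
finger_force: 0.0
```

Request:
step_arm --series '[-10, -1, 0, 0, 1, -15, -1, 0, 0, 1, -10, -1, 0, 0, 1, 0, -15, 0, 0, 1, 2, -25, 0, 0, 1, 0, 0, 0, 0, 1, 0, 0, 0, 0, 1]'

```text
clock: 9.02
eef_pos: [419.4, -119.6, 100.3]
eef_rot: [-3.141, -0.0, 1.651]
wrist_force: [-1.6, 0.2, -0.5]
finger_gap: 0.6
finger_force: 0.0
```

```bash
python3 - <<'E'
from h import *
s=manip.read_state(); print(s['clock'],s['eef_pos'],s['wrist_force'])
snap('top','t4'); tf('t4')
E
```

```text
9.025 [ 419.39766231 -119.57525128  100.33412573] [-1.62111037  0.21700157 -0.50528228]
-175.8 32 [67. 87. 89.] [461. -96.  85.]
-55.8 33 [66. 87. 89.] [ 541. -134.   86.]
4.2 35 [67. 87. 90.] [563. -87.  86.]
64.2 41 [69. 97. 99.] [533. -45.  94.]
124.2 33 [65. 87. 88.] [482. -50.  86.]
```

The tall fin is now at 64°, one click before the pointer. Last flick, then retreat and raise.

Request:
step_arm --series '[15, 1, 0, 0, 1, 15, 1, 0, 0, 1, 6, 1, 0, 0, 1, 0, 0, 0, 0, 1, -0.3, 4, 0, 0, 1, -0.3, 4, 0, 0, 1, -0.3, 4, 0, 0, 1, -0.3, 4, 0, 0, 1, -0.3, 4, 0, 0, 1, -0.3, 4, 0, 0, 1, -0.3, 4, 0, 0, 1, -0.3, 4, 0, 0, 1, -0.3, 4, 0, 0, 1, -0.3, 4, 0, 0, 1, 0, 0, 0, 0, 1, 0, 0, 0, 0, 1, 0, 0, 0, 0, 1, 0, 0, 0, 0, 1]'

```text
clock: 11.32
eef_pos: [452.4, -76.6, 100.5]
eef_rot: [3.142, -0.0, 1.652]
wrist_force: [-0.4, -0.4, -0.4]
finger_gap: 0.3
finger_force: 0.0
```

Request:
step_arm --series '[-10, -1, 0, 0, 1, -15, -1, 0, 0, 1, -10, -1, 0, 0, 1, 0, 0, 30, 0, 1, 0, 0, 40, 0, 1, 0, 30, 40, 0, 1, 0, 60, 20, 0, 1, 0, 60, 0, 0, 1, 0, 60, 0, 0, 1, 0, 60, 0, 0, 1, 0, 0, 0, 0, 1, 0, 0, 0, 0, 1, 0, 0, 0, 0, 1]'

```text
clock: 12.95
eef_pos: [417.6, 188.6, 230.3]
eef_rot: [3.141, 0.0, 1.65]
wrist_force: [0.6, 0.2, -0.2]
finger_gap: 0.4
finger_force: 0.0
```

```bash
python3 - <<'E'
from h import *
s=manip.read_state(); print(s['clock'],s['eef_pos'],s['wrist_force'],abs(s['qd']).max())
im=snap('top','t5')[0]; tf('t5')
E
```

```text
12.95 [417.57137058 188.58398118 230.2685015 ] [ 0.55320425  0.15658814 -0.23606052] 0.003504927023417171
-175.8 35 [66. 86. 88.] [460. -96.  85.]
-115.8 32 [67. 86. 88.] [ 490. -139.   86.]
-55.8 33 [66. 87. 87.] [ 541. -134.   85.]
4.2 39 [71. 96. 98.] [562. -87.  93.]
64.2 35 [66. 87. 88.] [533. -45.  86.]
124.2 33 [65. 87. 89.] [482. -50.  86.]
```

View pics/t5.png

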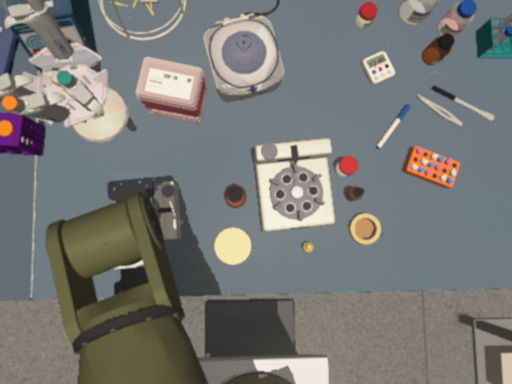

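The tall fin now rests at the pointer, near (296,165). The photometer and the bystanders are at the same pixels as before, and the arm is clear at z ≈ 230.

```bash
python3 -c "
from h import *
print(manip.sign_off())"
```

```text
the job is handed in; nothing more can be done
None
```

The filter wheel was flicked three single clicks, the tall fin rests at the pointer, the photometer and bystanders look unmoved in the top view, the arm is clear, and the job is handed in (no verdict was returned).

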